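# Load culture flasks into the gravity chute

## Robot

A 6-joint arm with a two-finger parallel gripper is mounted at the origin on the work surface. World frame = base frame: x ahead of the robot, y to its left, z up, the work surface at z = 0. Lengths are in mm, angles in degrees, forces in N, time in s.
With the tool pointing down it reaches from about 350 to 975 mm from the base axis. Payload 17.4 kg.
Tool frame: the origin (TCP) lies at the very end of the fingers, on their centre line; the grasp point (between the pads) lies 19 mm behind it; z points along the fingers, x is the direction in which the jaws open and shut, and the axes are right-handed (so a half turn about z gives the same grasp; the last joint's range is limited). The gripper opens to 85 mm and grips with 20 to 120 N. Pads are 22 mm wide; open, the fingers measure 114 mm over their backs; the gripper's body (76 mm by 85 mm) begins 54 mm behind the grasp point. The pads swing forward as they close: fully open they stand 13 mm farther back than shut.
Start: joints at [-65.65, 6.646, 82.598, -0, 90.757, -2.166], TCP at [301.349, -604.004, 231.303] pointing down, gripper open.
Joint ranges: [-162.19, 162.19], [-47.58, 125.68], [4.15, 143.07], [-65.23, 245.23], [0.69, 171.88], [-170.13, 170.13]. Speed limits (degrees/s): [108.29, 108.29, 127.2, 180, 180, 180].

## Interface

Orientations are given as a 3x3 rotation matrix whose columns are the frame's x, y, z axes.
In Python, from rig import arm gives the robot as it stands. The module is installed in compiled form; this text tells all that it offers.
- The arm moves only by the tool servo_tool, never from a script. Its argument "plan" is a list of rows, each a list of 4 numbers: the shift along the tool's x, y, z in units of 50 mm (1.0 is 50 mm), then the turn about the tool's z in units of 0.12 rad (1.0 is 0.12 rad). In form: [[dx, dy, dz, turn], ...]. A call has 1 to 20 rows; each row shifts and turns the commanded pose from where the row before left it, along the tool's axes as they then stand; what a row does not reach is not made up. A row lasts 1/8 s, in which the tool goes at most 62.5 mm and 10.7 degrees, less where a joint would pass 70% of its speed; a pose out of reach is approached as far as the arm can. A call with a number of a shift or a turn outside -1 to 1 is refused whole. A call with a gripper value outside its range is refused whole. "fingers" is the closure, from -1 (fully open) to 1 (shut), so that 0 is half open, set as the call begins (left out, the last holds). The fingers move at their own pace and stop on an object; "newtons" is the grip in N (left out, the last holds). Time passes only in rows, so rows that do not move let the fingers close. It gives the time, the measured TCP pose, the force and the opening at its end, in the units of the state.
- arm.sense(): the state, without advancing time (a new reading comes with each control period).
- arm.snapshot(name): name is "scene" or "side" or "wrist"; returns the picture (420x560x3 uint8, red, green, blue); there is no depth.
- arm.camera_info(name): a dict with "fov_y" (degrees; the focal length in pixels is half the picture's height over the tangent of half this angle, whatever the lens; pixels are square), "cx", "cy" (the principal point, pixels), "view" (4x4, takes a point from world to camera coordinates). Camera axes: x right, y up, looking along -z (the intrinsics and any distortion apply to the point x, -y, -z); pixel columns grow to the right and rows downward; lengths in mm; the calibration is good to about 2 mm. The wrist camera is an equidistant fisheye: a pixel r from the principal point sees the ray r / f radians off the axis. A picture is of the moment at which its call begins: read the wrist's pose just before it. camera_info takes no time and is no camera call; for the wrist camera it gives the pose at the moment of the call.
- arm.close_job(): hands the job in, once; it reports no verdict.
Trained networks look in the newest picture that a camera, given by its name, has taken for a name from the list of things; names that differ only in an ending like _2 or _b are one class to them, and where a whole thing is asked for, a point or a joint stands for the part that bears it (a point fixed in the world has none). Each returns a list of dicts, best first, with "p" (0 to 1); they miss things now and then, are a little off and sometimes report something else, mostly with a low value. They report only what shows in the picture. A call takes as long as a camera call. They do not tell look-alikes from the thing itself.
- arm.search_frame(camera, query): "location" ([row, column] in pixels, amid what is visible of it).
- arm.tip_of(camera, query): "location" ([row, column] in pixels: a listed point, or the origin of a listed thing).
The state is a dict: "time": time; "joint_pos": joint angles; "qvel": joint speeds; "effort": joint torques, N m; "tool_pos": TCP position; "ee_rot": TCP orientation; "contact_force": force on the tool from outside, world axes, zero at the start; "moment": the same for the moment, N m; "opening": opening from 0.0 (shut) to 1.0 (fully open).
Only numpy, scipy, OpenCV 4.12 (cv2) and the standard library are available. Lean on these libraries where they do the work, as an engineer would, in place of code of your own. Each camera call takes 0.05 s, during which the arm holds its last target.

## Task

Load both small culture flasks into the sloping chute so that each lies flat on its broad face with its cap pointing uphill: set each one down on the wide open upper end, without dropping it from a height, and let it slide down under the straps. The first must end against the stop at the bottom and the second right behind it, touching the first one's cap; either may go first, and the big flask is not for this chute.

Things in the scene. Friction and masses are not known exactly. Their poses are not given: they have to be found in the camera images.
- flask_a_mid (a point): Small clear culture flask, 50 g, flat on the bench (sizes in mm): box 64 long x 52 wide x 28 high, neck and red screw cap (dia 25) on one end, 92 overall. A larger, similar flask (box 105 x 78 x 37) is not wanted. Point: centre of the box part, 14 above its underside. x to the cap (cap's end at +60, flat base at -32), y across the width, z up. Cap starts away from the robot.
- flask_b_mid (a point): Small clear culture flask, 50 g, flat on the bench (sizes in mm): box 64 long x 52 wide x 28 high, neck and red screw cap (dia 25) on one end, 92 overall. A larger, similar flask (box 105 x 78 x 37) is not wanted. Point: centre of the box part, 14 above its underside. x to the cap (cap's end at +60, flat base at -32), y across the width, z up. Cap starts towards the robot.
- chute_stop (a point): Low end of a fixed aluminium chute: point on the middle of the deck at the 22 mm high stop plate. x uphill along the deck (roughly to the robot's left), y across, z square to the deck, which slopes 18 deg. Up to x = 150 mm a channel 62 wide inside, walls 12 high; two straps (x = 45 and 125, 45 to 48 above the deck) bar loading there. First flask rests with its centre at x = 32, second at x = 124.
- chute_load (a point): Middle of the chute's open loading end, on the deck 235 mm up from the stop; same axes. The smooth deck runs from x = -85 to +67 here, 124 wide, its 4 mm thick side lips only 8 mm high, flaring from 62 to 116 wide inside at the top. A flask set down here with its centre within 10 mm along x and y, cap uphill, slides down by itself within 1.5 s of release.
Mind the look-alikes: they are no part of the job. What is shaped like the part that bears flask_b_mid but blue or orange is not meant.

How it is judged:
By the outcome, as a careful person would: the job done as asked, in the order asked, and still so for the second after the job is handed in, with the robot touching nothing.
It also fails if it takes over 58 s, if anything falls off the work surface, if the arm or the gripper's body presses on something with over 40 N, if the wrist force passes 120 N, or if a joint passes its speed limit or range.

## Working session

There is one attempt and no reset: what is moved stays moved. The work goes in short steps, Python scripts to look and compute and a tool call to move; the robot and the scene stay as the last step left them, time stands still between calls to the robot, and variables do not carry over. Pictures are saved under pics/ and viewed, and the job is handed in when it is done.

Besides the shell and the picture viewer there is one more tool, called in YAML: its name, and indented under it one key for each argument. servo_tool: Moves the arm, as the interface text tells. Shifts and turns lie within -1 to 1; 1 stands for 50 mm of shift or 0.12 rad of turn. Its arguments: {"type":"object","properties":{"plan":{"type":"array"},"fingers":{"type":"number"},"newtons":{"type":"number"}},"required":["plan"]}

```bash
mkdir -p pics; ls; cat > h.py <<'E'
import numpy as np, cv2
from rig import arm
def snap(c,n):
    im=np.array(arm.snapshot(c)); cv2.imwrite(f'pics/{n}.png',im[:,:,::-1]); return im
E
python3 - <<'E'
from h import *
s=arm.sense(); print({k:np.round(v,3).tolist() for k,v in s.items()})
for c in ['scene','side','wrist']:
    snap(c,c+'0')
    i=arm.camera_info(c); print(c,i['fov_y'],i['cx'],i['cy'],np.round(i['view'],3).tolist(),[k for k in i])
    for q in ['flask_a_mid','chute_stop','chute_load']:
        for f in (arm.search_frame,arm.tip_of):
            if c=='wrist' : continue
            print(c,q,f.__name__,[(np.round(d['location']).tolist(),round(d['p'],2)) for d in f(c,q)])
E
```

```text
pics
{'time': 0.0, 'joint_pos': [-65.649, 6.675, 82.637, -0.001, 90.757, -2.167], 'qvel': [0.078, 0.077, -0.089, 0.034, 0.102, -0.012], 'effort': [-0.002, -73.199, -63.25, -0.0, 0.006, -0.0], 'tool_pos': [301.266, -603.816, 230.528], 'ee_rot': [[0.446, -0.895, -0.001], [-0.895, -0.446, 0.001], [-0.001, -0.0, -1.0]], 'contact_force': [0.059, 0.843, -0.159], 'moment': [0.003, -0.021, 0.012], 'opening': 0.997}
scene 47.313260830534325 275.5849634638493 208.05949422794427 [[-0.654, 0.756, 0.003, 323.485], [-0.414, -0.361, 0.836, 106.589], [0.633, 0.546, 0.549, -1500.437], [0.0, 0.0, 0.0, 1.0]] ['fov_y', 'cx', 'cy', 'view']
scene flask_a_mid call [([253.0, 299.0], 0.62)]
scene flask_a_mid call []
scene chute_stop call [([236.0, 222.0], 0.83)]
scene chute_stop call [([233.0, 174.0], 0.83)]
scene chute_load call [([238.0, 218.0], 0.76)]
scene chute_load call [([243.0, 244.0], 0.93)]
side 53.676845186976365 279.9794480075714 205.9770217631486 [[-0.767, -0.642, -0.003, 355.331], [0.317, -0.383, 0.868, -245.166], [-0.558, 0.664, 0.497, -686.009], [0.0, 0.0, 0.0, 1.0]] ['fov_y', 'cx', 'cy', 'view']
side flask_a_mid call [([250.0, 247.0], 0.81)]
side flask_a_mid call [([252.0, 249.0], 0.97)]
side chute_stop call [([189.0, 236.0], 0.93)]
side chute_stop call [([187.0, 273.0], 0.74)]
side chute_load call [([189.0, 237.0], 0.76)]
side chute_load call [([194.0, 215.0], 0.95)]
wrist 65.70646984690485 281.35380729695885 209.76544296509363 [[0.447, -0.894, -0.0, -674.474], [0.857, 0.429, -0.286, 37.943], [0.255, 0.128, 0.958, -379.16], [0.0, 0.0, 0.0, 1.0]] ['fov_y', 'cx', 'cy', 'view']
```

View pics/scene0.png

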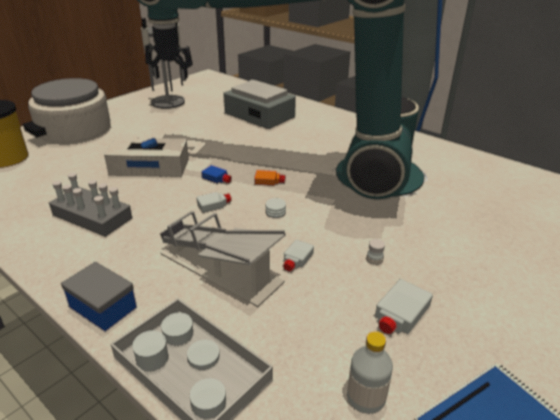

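View pics/side0.png

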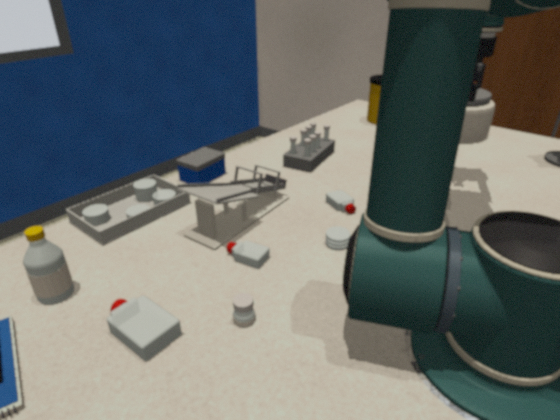

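View pics/wrist0.png

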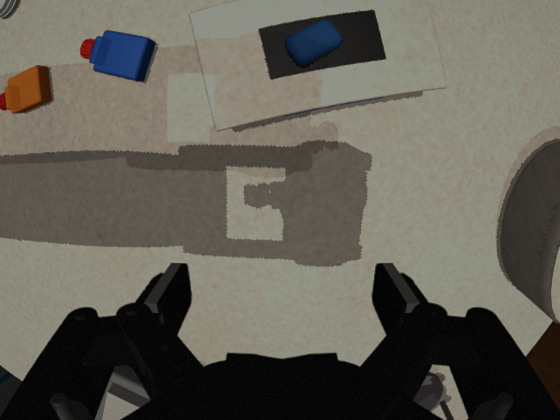

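Candidates in the scene picture (row, col):
- Clear small flask at (254,299), red cap away from the robot: flask_a.
- Clear small flask at (201,213), red cap towards the robot: flask_b.
- Clear large flask at (303,405): not wanted.
- Blue (174,215) and orange (177,268): look-alikes.

I'll confirm with an enlarged crop and triangulate.

```bash
cat >> h.py <<'E'
def ray(c,px,info=None):
    i=info or arm.camera_info(c); r,cc=px; f=210/np.tan(np.radians(i['fov_y']/2))
    x=(cc-i['cx']); y=(r-i['cy'])
    if c=='wrist':
        rr=np.hypot(x,y); th=rr/f; d=np.array([x/rr*np.sin(th),-y/rr*np.sin(th),-np.cos(th)]) if rr>0 else np.array([0,0,-1.])
    else: d=np.array([x/f,-y/f,-1.])
    V=np.array(i['view']); R=V[:3,:3]; o=-R.T@V[:3,3]; d=R.T@d; return o,d/np.linalg.norm(d)
def onz(c,px,z,info=None):
    o,d=ray(c,px,info); return o+d*(z-o[2])/d[2]
def proj(c,P,info=None):
    i=info or arm.camera_info(c); V=np.array(i['view']); p=V[:3,:3]@P+V[:3,3]; f=210/np.tan(np.radians(i['fov_y']/2))
    x,y,z=p[0],-p[1],-p[2]
    if c=='wrist':
        r=np.hypot(x,y); th=np.arctan2(r,z); return np.array([i['cy']+f*th*y/r,i['cx']+f*th*x/r])
    return np.array([i['cy']+f*y/z,i['cx']+f*x/z])
def tri(r1,r2):
    A=np.zeros((3,3));b=np.zeros(3)
    for o,d in(r1,r2):
        M=np.eye(3)-np.outer(d,d);A+=M;b+=M@o
    P=np.linalg.solve(A,b); return P,[np.linalg.norm((np.eye(3)-np.outer(d,d))@(P-o)) for o,d in(r1,r2)]
E
python3 - <<'E'
from h import *
for n,a,b in [('A',(253,299),(252,249)),('B',(202,211),(200,339)),('Acap',(266,289),(247,232)),('Bcap',(198,228),(209,350)),('stop',(233,174),(187,273)),('load',(243,244),(194,215))]:
    P,e=tri(ray('scene',a),ray('side',b)); print(n,P.round(),np.round(e,1))
a=cv2.imread('pics/scene0.png')[140:320,140:330]; b=cv2.imread('pics/side0.png')[150:290,170:370]
cv2.imwrite('pics/cropS.png',cv2.resize(a,None,fx=3.1,fy=3.1,interpolation=2))
cv2.imwrite('pics/cropD.png',cv2.resize(b,None,fx=4,fy=4,interpolation=2))
E
```

```text
A [492.  71.  19.] [0.2 0.2]
B [ 472. -257.   15.] [0.1 0.1]
Acap [538.  78.  14.] [1.3 1.3]
Bcap [ 425. -237.   14.] [0.3 0.3]
stop [ 648. -195.   28.] [6.5 6.5]
load [631.  31. 103.] [4.9 4.9]
```

View pics/cropS.png

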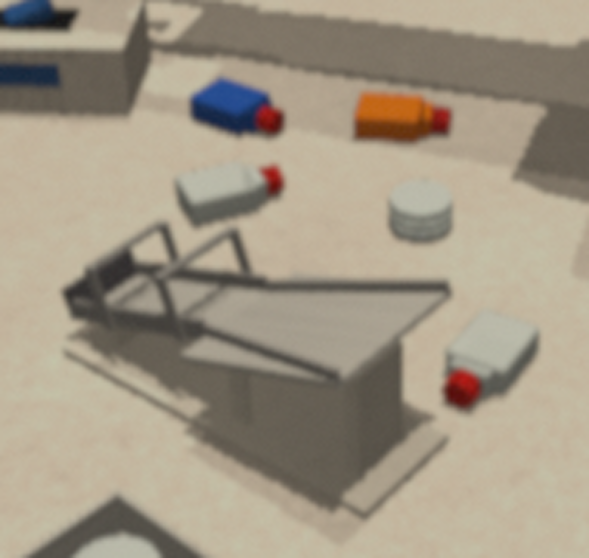

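View pics/cropD.png

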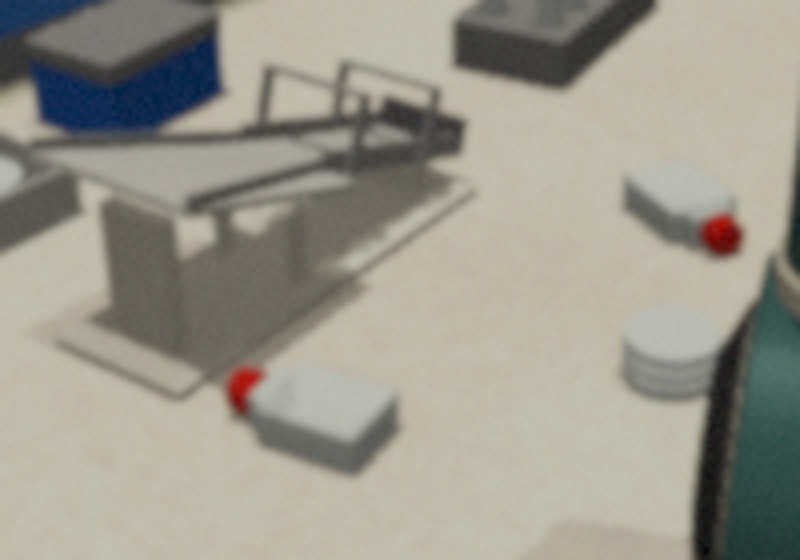

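```bash
cat >> h.py <<'E'
def yaw():
    R=np.array(arm.sense()['ee_rot']); return np.degrees(np.arctan2(R[1,0],R[0,0]))
def rows(dx,dy,dz,psi=None):
    "world shift mm -> tool units at current yaw"
    R=np.array(arm.sense()['ee_rot']); return (R.T@np.array([dx,dy,dz])/50).round(3)
E
python3 - <<'E'
from h import *
V=np.array(arm.camera_info('wrist')['view']); R=np.array(arm.sense()['ee_rot']); o=-V[:3,:3].T@V[:3,3]
print('cam in tool',(R.T@(o-arm.sense()['tool_pos'])).round(1),'axis in tool',(R.T@-V[2,:3]).round(3), 'up',(R.T@V[1,:3]).round(2))
p=np.array(arm.sense()['tool_pos']);print(yaw(), rows(470-p[0],40-p[1],230-p[2]))
E
```

```text
cam in tool [  -0.6  -72.5 -142.8] axis in tool [0.    0.286 0.958] up [-0.   -0.96  0.29]
-63.486163328124135 [-10.02   -8.768   0.027]
```

servo_tool:
  plan:
    - [-0.656, -0.668, -0.027, 0]
    - [-0.656, -0.668, -0.027, 0]
    - [-0.656, -0.668, -0.027, 0]
    - [-0.656, -0.668, -0.027, 0]
    - [-0.656, -0.668, -0.027, 0]
    - [-0.656, -0.668, -0.027, 0]
    - [-0.656, -0.668, -0.027, 0]
    - [-0.656, -0.668, -0.027, 0]
    - [-0.656, -0.668, -0.027, 0]
    - [-0.656, -0.668, -0.027, 0]
    - [-0.656, -0.668, -0.027, 0]
    - [-0.656, -0.668, -0.027, 0]
    - [-0.656, -0.668, -0.027, 0]
    - [-0.656, -0.668, -0.027, 0]
    - [-0.656, -0.668, -0.027, 0]
    - [0, 0, 0, 1]
    - [0, 0, 0, 1]
    - [0, 0, 0, 0.7]
    - [0, 0, 0, 0]
    - [0, 0, 0, 0]

```text
time: 3.25
tool_pos: [530.0, 59.9, 251.6]
ee_rot: [[0.14, -0.99, 0.0], [-0.99, -0.14, 0.0], [-0.0, -0.0, -1.0]]
contact_force: [-0.7, -0.4, 0.1]
opening: 1.001
```

```bash
python3 - <<'E'
from h import *
s=arm.sense();print(s['time'],np.round(s['tool_pos'],1),yaw(),np.round(s['joint_pos'],1))
snap('wrist','w1')
for q in ['flask_a_mid','chute_stop','chute_load']:
    print(q,[(np.round(d['location'],1).tolist(),round(d['p'],2)) for d in arm.tip_of('wrist',q)])
E
```

```text
3.25 [530.   59.9 251.6] -81.93880584106604 [  3.7 -11.4  98.3   0.   93.2  85.6]
flask_a_mid [([89.5, 331.0], 0.72), ([208.2, 267.3], 0.64)]
chute_stop [([119.0, 488.1], 0.86)]
chute_load [([90.6, 332.0], 0.91)]
```

View pics/w1.png

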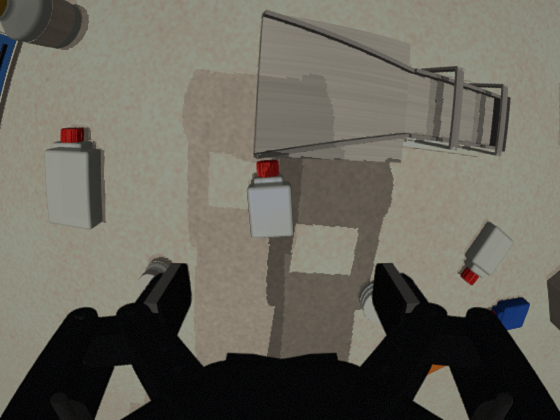

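Wrist view shows clear flask A at (208,269) cap up (away from the robot), the chute's loading end at (85,330), flask B at (245,490), and the large flask at (185,75). I'll enlarge it for exact corner picks.

```bash
python3 - <<'E'
import cv2
a=cv2.imread('pics/w1.png')
cv2.imwrite('pics/c1.png',cv2.resize(a[0:165,240:440],None,fx=3.5,fy=3.5,interpolation=cv2.INTER_CUBIC))
cv2.imwrite('pics/c2.png',cv2.resize(a[50:170,395:525],None,fx=5,fy=5,interpolation=cv2.INTER_CUBIC))
cv2.imwrite('pics/c3.png',cv2.resize(a[145:250,225:315],None,fx=5.5,fy=5.5,interpolation=cv2.INTER_CUBIC))
cv2.imwrite('pics/c4.png',cv2.resize(a[210:300,440:530],None,fx=6,fy=6,interpolation=cv2.INTER_CUBIC))
E
```

```text
(no output)
```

View pics/c1.png

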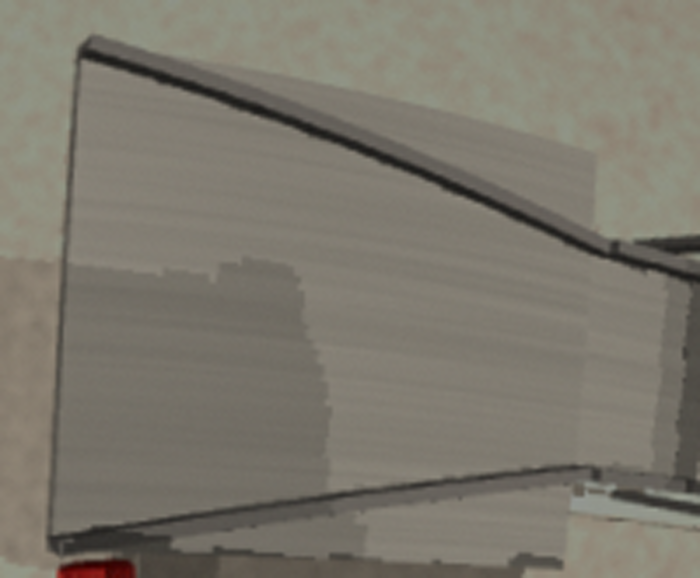

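View pics/c2.png

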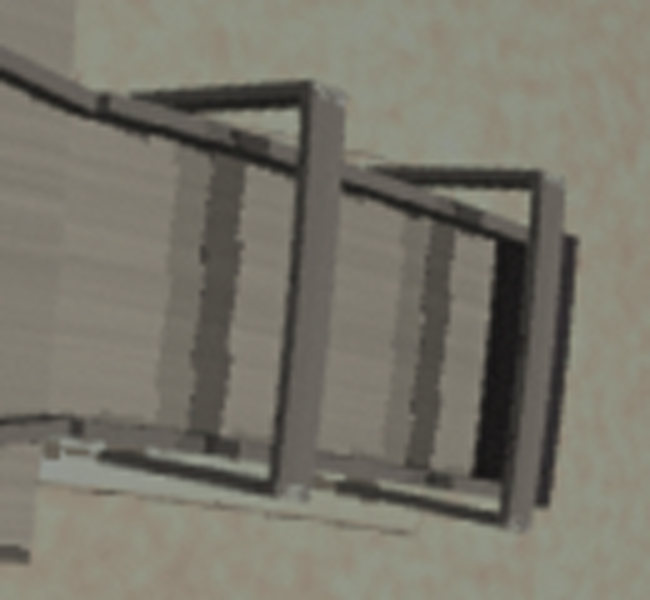

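View pics/c3.png

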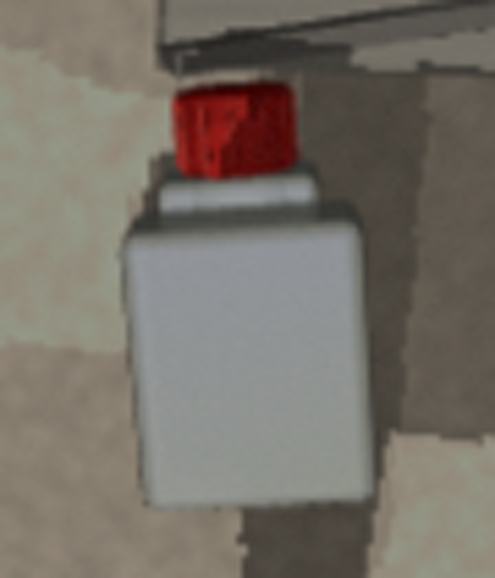

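View pics/c4.png

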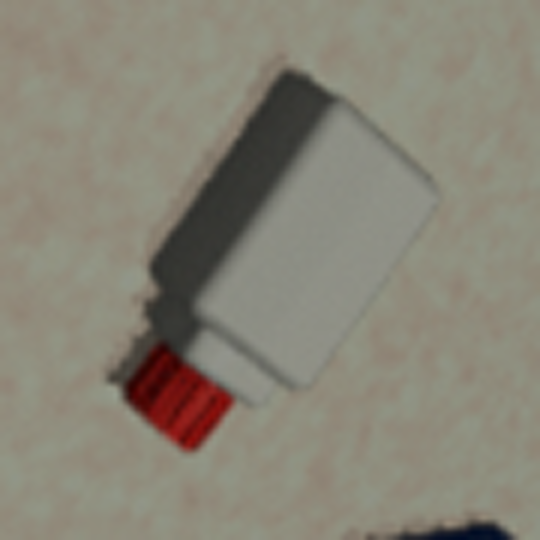

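```bash
cat > fit.py <<'E'
from h import *
from scipy.optimize import least_squares
I=arm.camera_info('wrist')
def px(c,r,s,oc,orow): return np.array([orow+r/s,oc+c/s])
def Rz(a): return np.array([[np.cos(a),-np.sin(a),0],[np.sin(a),np.cos(a),0],[0,0,1]])
def Ry(a): return np.array([[np.cos(a),0,np.sin(a)],[0,1,0],[-np.sin(a),0,np.cos(a)]])
c1=lambda c,r:px(c,r,3.5,240,0); c2=lambda c,r:px(c,r,5,395,50)
obs=[((67,-62,8),c1(95,37)),((67,-58,0),c1(80,52)),((67,58,0),c1(50,540)),((67,62,8),c1(60,553)),((-85,-35,8),c1(612,242)),((-85,31,8),c1(590,467)),
((-110,0,48),c2(310,289)),((-190,0,48),c2(532,350)),((-238,0,22),c2(560,371))]
def f(p,pit=None):
    R=Rz(p[3])@Ry(-(np.radians(18) if len(p)<5 else p[4]))
    return np.concatenate([proj('wrist',np.array(p[:3])+R@np.array(P,float),I)-o for P,o in obs])
for x0 in ([631,31,103,1.64],[631,31,103,1.64,.314]):
    s=least_squares(f,x0,x_scale=[10,10,10,.1,.1][:len(x0)],loss='soft_l1');print('load',s.x[:3].round(1),np.degrees(s.x[3:]).round(2));
    print(f(s.x).reshape(-1,2).round(1).tolist())
def fl(cs,x0):
    L=[(32,26,14),(32,-26,14),(-32,-26,14),(-32,26,14)]
    g=lambda p:np.concatenate([proj('wrist',np.array([p[0],p[1],14])+Rz(p[2])@np.array(P,float),I)-o for P,o in zip(L,cs)])
    s=least_squares(g,x0,x_scale=[10,10,.1]);print('flask',s.x[:2].round(1),np.degrees(s.x[2]).round(1),g(s.x).round(1))
fl([px(c,r,5.5,225,145) for c,r in [(132,232),(357,228),(372,495),(148,502)]],[492,71,.1])
# B: cap toward lower-left
fl([px(c,r,6,440,210) for c,r in [(303,388),(195,305),(337,97),(440,195)]],[472,-257,2.7])
E
python3 fit.py; python3 - <<'E'
from h import *
for P in [(631,31,103)]:
    print(proj('scene',np.array(P)),proj('side',np.array(P)))
E
```

```text
load [630.8  28.9 103.7] [94.44]
[[-1.0, -0.9], [1.7, 0.5], [-1.7, 0.6], [0.7, -0.2], [-0.5, -0.9], [-0.0, 0.1], [0.5, 0.5], [0.4, 0.9], [-0.2, -1.2]]
load [630.8  28.9 103.3] [94.44 17.83]
[[-0.8, -0.9], [1.9, 0.5], [-1.8, 0.6], [0.6, -0.2], [-0.5, -0.9], [-0.1, 0.1], [0.5, 0.5], [0.4, 1.1], [-0.2, -0.9]]
flask [489.   67.1] 10.2 [-0.8 -1.9 -1.9  2.1  1.5  0.9  1.6 -1.2]
flask [ 474.  -259.2] 156.2 [ 1.5 -0.2  0.7 -1.4 -1.2  0.6 -0.7  1.4]
[245.16172551 244.91449893] [192.19307138 216.00686801]
```

```bash
python3 - <<'E'
from h import *
s=arm.sense();R=np.array(s['ee_rot']);t=np.array(s['tool_pos'])
for z in (0,-13,-26):
  for x,y in ((-42.5,-11),(42.5,-11),(-42.5,11),(42.5,11)):
    print(z,x,y,proj('wrist',t+R@np.array([x,y,z])).round())
a=cv2.imread('pics/w1.png')
cv2.imwrite('pics/c5.png',cv2.resize(a[240:360,100:440],None,fx=2.3,fy=2.3,interpolation=cv2.INTER_CUBIC)*1)
E
```

```text
0 -42.5 -11 [247. 195.]
0 42.5 -11 [247. 369.]
0 -42.5 11 [286. 200.]
0 42.5 11 [286. 365.]
-13 -42.5 -11 [258. 188.]
-13 42.5 -11 [258. 376.]
-13 -42.5 11 [299. 194.]
-13 42.5 11 [299. 371.]
-26 -42.5 -11 [271. 180.]
-26 42.5 -11 [271. 384.]
-26 -42.5 11 [314. 187.]
-26 42.5 11 [314. 377.]
```

View pics/c5.png

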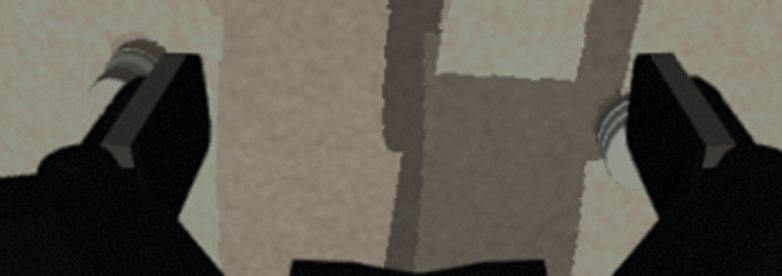

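Chute load found at (631, 29, 103.5), uphill yaw 94.4°. Flask A is at (489,67) with yaw about 10°, B at (474,-259) with yaw about 156°. The two measurements agree within about 4 mm. I'll approach A, gripping slightly toward its base to keep the camera clear of the chute corner.

servo_tool:
  plan:
    - [0, 0, 0, -0.28]
    - [-0.14, 0.51, 0, 0]
    - [-0.14, 0.51, 0.4, 0]
    - [0, 0, 0.9, 0]
    - [0, 0, 0.9, 0]
    - [0, 0, 0.9, 0]
    - [0, 0, 0.73, 0]
    - [0, 0, 0, 0]

```text
time: 4.45
tool_pos: [475.9, 64.8, 57.9]
ee_rot: [[0.173, -0.985, -0.004], [-0.985, -0.173, -0.0], [-0.0, 0.004, -1.0]]
contact_force: [0.4, 0.6, 0.3]
opening: 0.999
```

```bash
python3 - <<'E'
from h import *
s=arm.sense();print(s['time'],np.round(s['tool_pos'],1),yaw(),np.round(s['contact_force'],1))
snap('wrist','w2')
print([(np.round(d['location'],1).tolist(),round(d['p'],2)) for d in arm.tip_of('wrist','flask_a_mid')])
for P in [(489,67,14),(548,77.5,14)]: print(proj('wrist',np.array(P)))
E
```

```text
4.45 [475.9  64.8  57.9] -80.05141876100774 [0.4 0.6 0.3]
[([215.4, 280.0], 0.84)]
[216.57426451 281.98348526]
[117.52899203 281.80352826]
```

View pics/w2.png

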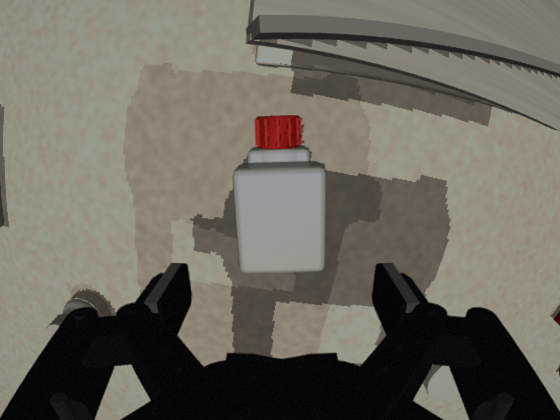

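```bash
python3 - <<'E'
from h import *
for p in [(300,85),(300,110),(375,430),(385,420)]: print(onz('wrist',p,15).round())
E
```

```text
[393. 209.  15.]
[400. 184.  15.]
[366. -87.  15.]
[354. -83.  15.]
```

servo_tool:
  plan:
    - [0, 0, 0.4, 0]
    - [0, 0, 0.4, 0]
    - [0, 0, 0.24, 0]
    - [0, 0, 0, 0]

```text
time: 5.05
tool_pos: [477.6, 65.0, 8.5]
ee_rot: [[0.172, -0.985, 0.0], [-0.985, -0.172, 0.0], [-0.0, -0.0, -1.0]]
contact_force: [0.4, 0.5, 0.4]
opening: 0.999
```

servo_tool:
  plan:
    - [0, 0, 0, 0]
    - [0, 0, 0, 0]
    - [0, 0, 0, 0]
    - [0, 0, 0, 0]
    - [0, 0, 0, 0]
    - [0, 0, 0, 0]
  fingers: 1
  newtons: 25

```text
time: 5.8
tool_pos: [477.9, 65.0, 9.1]
ee_rot: [[0.172, -0.985, 0.001], [-0.985, -0.172, 0.0], [0.0, -0.001, -1.0]]
contact_force: [-1.2, 0.6, 6.5]
opening: 0.602
```

servo_tool:
  plan:
    - [0, 0, -0.3, 0]
    - [0, 0, -0.7, 0]
    - [0, 0, -0.9, 0]
    - [0, 0, -0.9, 0]
    - [0, 0, -0.82, 0]
    - [0, 0, 0, -0.945]
    - [0, 0, 0, -0.945]
    - [0, 0, 0, -0.945]
    - [0, 0, 0, -0.945]
    - [0, 0, 0, -0.945]
    - [0, 0, 0, -0.945]
    - [0, 0, 0, -0.945]
    - [0, 0, 0, -0.945]
    - [0, 0, 0, -0.945]
    - [0, 0, 0, -0.945]
    - [0, 0, 0, -0.945]
    - [0, 0, 0, -0.945]
    - [0, 0, 0, -0.945]
    - [0, 0, 0, 0]

```text
time: 8.18
tool_pos: [477.3, 65.0, 190.1]
ee_rot: [[0.997, 0.075, 0.001], [0.075, -0.997, 0.0], [0.001, -0.0, -1.0]]
contact_force: [-0.7, -0.1, -0.4]
opening: 0.599
```

servo_tool:
  plan:
    - [0.4, 0.17, 0, 0]
    - [0.7, 0.29, 0, 0]
    - [0.8, 0.33, 0, 0]
    - [0.7, 0.29, 0, 0]
    - [0.39, 0.17, 0, 0]
    - [0, 0, 0, 0]
    - [0, 0, 0, 0]

```text
time: 9.05
tool_pos: [630.6, 14.2, 189.3]
ee_rot: [[0.997, 0.074, -0.0], [0.074, -0.997, 0.0], [-0.0, -0.0, -1.0]]
contact_force: [0.2, -0.1, -0.9]
opening: 0.604
```

```bash
python3 - <<'E'
from h import *
s=arm.sense();print(s['time'],np.round(s['tool_pos'],1),yaw(),np.round(s['contact_force'],1),s['opening'])
snap('wrist','w3')
print([(np.round(d['location'],1).tolist(),round(d['p'],2)) for d in arm.tip_of('wrist','chute_load')])
print(proj('wrist',np.array([630.8,28.9,103.5])))
E
```

```text
9.05 [630.6  14.2 189.3] 4.269133309709995 [ 0.2 -0.1 -0.9] 0.6038655263910703
[]
[197.10881036 283.65921328]
```

View pics/w3.png

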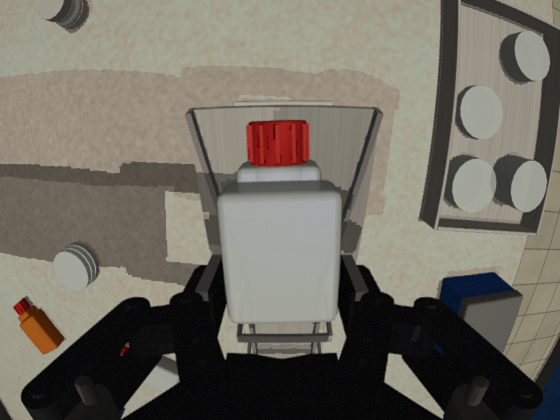

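```bash
python3 - <<'E'
from h import *
a=np.radians(94.44);u=np.array([np.cos(a),np.sin(a),0]);p=np.radians(18)
X=np.cos(p)*u+np.array([0,0,np.sin(p)]);Z=np.array([0,0,1])*np.cos(p)-np.sin(p)*u;Y=np.cross(Z,X)
L=np.array([630.8,28.9,103.5])
for q in [(67,62,8),(67,-62,8),(67,58,0),(67,-58,0)]: print(q,proj('wrist',L+X*q[0]+Y*q[1]+Z*q[2]).round(1))
im=cv2.imread('pics/w3.png');cv2.imwrite('pics/c6.png',cv2.resize(im[90:250,180:390],None,fx=3.6,fy=3.6,interpolation=2))
E
```

```text
(67, 62, 8) [114.3 184.8]
(67, -62, 8) [114.4 382.7]
(67, 58, 0) [110.2 193.9]
(67, -58, 0) [110.2 373.5]
```

View pics/c6.png

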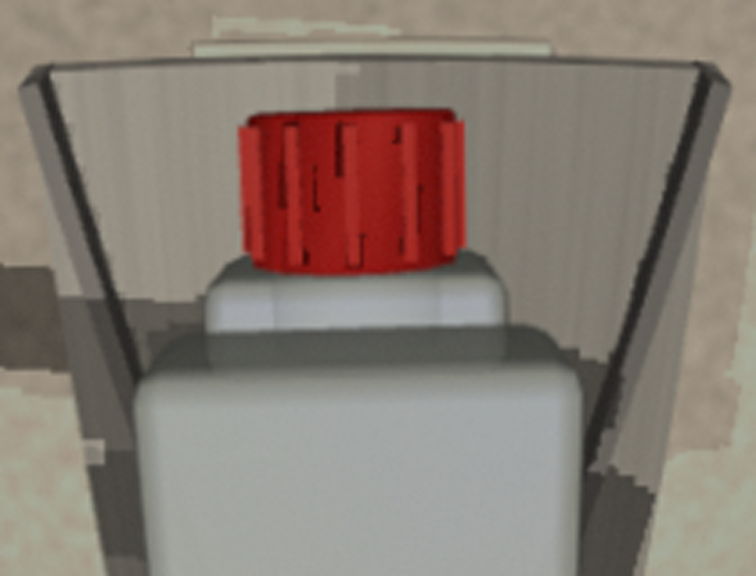

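servo_tool:
  plan:
    - [0.04, 0, 0.3, 0]
    - [0, 0, 0.4, 0]
    - [0, 0, 0.3, 0]
    - [0, 0, 0.1, 0]
    - [0, 0, 0, 0]
  newtons: 20

```text
time: 9.78
tool_pos: [633.1, 14.1, 133.7]
ee_rot: [[0.997, 0.076, -0.001], [0.076, -0.997, 0.0], [-0.001, -0.0, -1.0]]
contact_force: [-0.5, 0.4, -0.6]
opening: 0.604
```

servo_tool:
  plan:
    - [0, 0, 0.06, 0]
    - [0, 0, 0.06, 0]
    - [0, 0, 0.06, 0]
    - [0, 0, 0.06, 0]
    - [0, 0, 0, 0]

```text
time: 10.4
tool_pos: [633.1, 14.1, 121.9]
ee_rot: [[0.997, 0.076, -0.0], [0.076, -0.997, 0.0], [-0.0, -0.0, -1.0]]
contact_force: [0.4, -1.4, 0.9]
opening: 0.603
```

servo_tool:
  plan:
    - [0, 0, 0.06, 0]
    - [0, 0, 0.06, 0]
    - [0, 0, 0.05, 0]
    - [0, 0, 0.05, 0]
    - [0, 0, 0, 0]

```text
time: 11.02
tool_pos: [633.2, 14.0, 111.0]
ee_rot: [[0.997, 0.076, -0.0], [0.076, -0.997, -0.0], [-0.0, 0.0, -1.0]]
contact_force: [1.2, -0.8, 2.5]
opening: 0.605
```

```bash
python3 - <<'E'
from h import *
s=arm.sense();print(s['time'],np.round(s['tool_pos'],1),yaw(),np.round(s['contact_force'],1),s['opening'])
w=snap('wrist','w4'); d=snap('side','s4'); c=snap('scene','sc4')
d=d[120:260,150:320,::-1]; c=c[190:300,140:310,::-1]
cv2.imwrite('pics/m4.png',np.vstack([cv2.resize(d,(510,420)),cv2.resize(c,(510,330))])[:, :]) if 0 else cv2.imwrite('pics/m4.png',np.hstack([cv2.resize(d,(400,330)),cv2.resize(c,(400,260))[:260] if 0 else cv2.resize(c,(400,330))]))
E
```

```text
11.025 [633.2  14.  111. ] 4.339347217612252 [ 1.2 -0.8  2.5] 0.6052694581904319
```

View pics/w4.png

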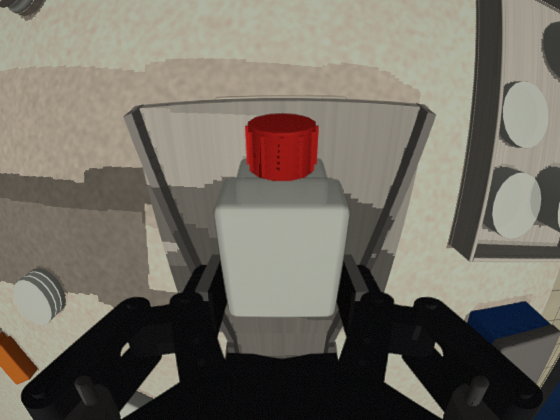

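View pics/m4.png

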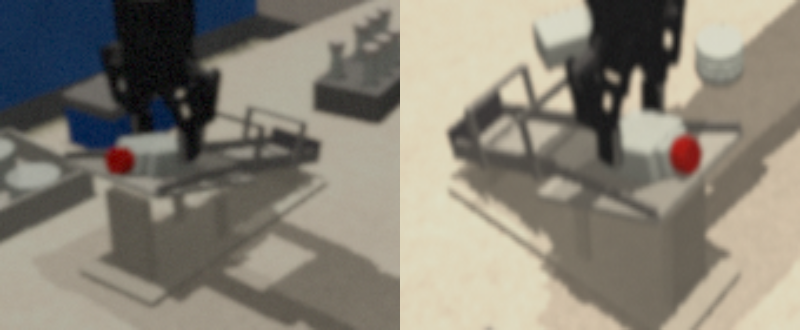

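The wrist picture shows the flask centred on the deck with its cap at (145,281), tilting to match the slope as it is pressed down. I'll continue until it seats.

servo_tool:
  plan:
    - [0, 0, 0.03, 0]
    - [0, 0, 0.03, 0]
    - [0, 0, 0, 0]

```text
time: 11.55
tool_pos: [633.7, 13.8, 109.3]
ee_rot: [[0.997, 0.076, 0.002], [0.076, -0.997, -0.0], [0.002, 0.001, -1.0]]
contact_force: [-0.1, -3.7, 10.9]
opening: 0.605
```

servo_tool:
  plan:
    - [0, 0, 0.02, 0]
    - [0, 0, 0.02, 0]
    - [0, 0, 0, 0]

```text
time: 11.92
tool_pos: [634.5, 13.6, 109.0]
ee_rot: [[0.997, 0.076, 0.004], [0.076, -0.997, -0.001], [0.004, 0.001, -1.0]]
contact_force: [-2.4, -5.8, 23.6]
opening: 0.603
```

servo_tool:
  plan:
    - [0, 0, -0.03, 0]
    - [0, 0, 0, 0]

```text
time: 12.18
tool_pos: [633.9, 13.8, 109.1]
ee_rot: [[0.997, 0.075, 0.003], [0.075, -0.997, -0.001], [0.003, 0.001, -1.0]]
contact_force: [0.6, -3.1, 13.8]
opening: 0.6
```

servo_tool:
  plan:
    - [0, 0, 0, 0]
    - [0, 0, 0, 0]
    - [0, 0, 0, 0]
    - [0, 0, 0, 0]
  fingers: -0.42

```text
time: 12.68
tool_pos: [633.1, 14.2, 107.3]
ee_rot: [[0.997, 0.076, -0.0], [0.076, -0.997, 0.0], [-0.0, -0.0, -1.0]]
contact_force: [0.1, 0.3, -0.2]
opening: 0.711
```

```bash
python3 - <<'E'
from h import *
s=arm.sense();print(s['time'],np.round(s['tool_pos'],1),yaw(),np.round(s['contact_force'],1),s['opening'])
w=snap('wrist','w5'); c=snap('scene','sc5')
w=w[60:420,:,::-1];c=c[170:310,120:310,::-1]
cv2.imwrite('pics/m5.png',np.hstack([cv2.resize(w,(400,257)),cv2.resize(c,(349,257))]))
E
```

```text
12.675 [633.1  14.2 107.3] 4.344438895243731 [ 0.1  0.3 -0.2] 0.7113941905432758
```

View pics/m5.png

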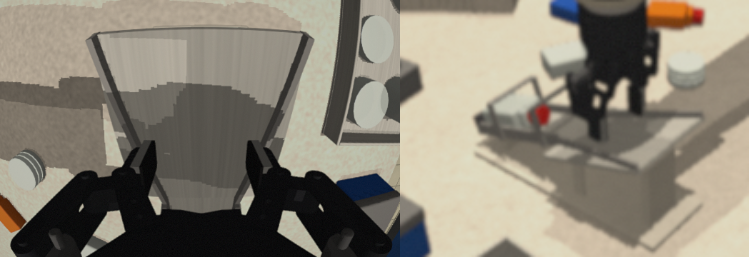

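Wrist view shows the deck empty, and the scene view shows flask A down the chute under the straps with its cap uphill. Next I go to B.

servo_tool:
  plan:
    - [0, 0, -0.5, 0]
    - [0, 0, -0.8, 0]
    - [0, 0, -0.8, 0]
    - [-0.481, 0.76, 0, 0]
    - [-0.481, 0.76, 0, 0]
    - [-0.481, 0.76, 0, 0]
    - [-0.481, 0.76, 0, 0]
    - [-0.481, 0.76, 0, 0]
    - [-0.481, 0.76, 0, 0]
    - [-0.481, 0.76, 0, 0]
    - [0, 0, 0, -1]
    - [0, 0, 0, -1]
    - [0, 0, 0, -1]
    - [0, 0, 0, -1]
    - [0, 0, 0, -1]
    - [0, 0, 0, -1]
    - [0, 0, 0, -1]
    - [0, 0, 0, -1]
    - [0, 0, 0, -1]
    - [0, 0, 0, 0]
  fingers: -1

```text
time: 15.28
tool_pos: [485.4, -263.9, 212.6]
ee_rot: [[0.404, 0.915, 0.0], [0.915, -0.404, 0.0], [0.0, 0.0, -1.0]]
contact_force: [0.6, -0.3, -0.3]
opening: 0.999
```

```bash
python3 - <<'E'
from h import *
s=arm.sense();print(s['time'],np.round(s['tool_pos'],1),yaw(),s['opening'])
snap('wrist','w6'); snap('scene','sc6')
print([(np.round(d['location'],1).tolist(),round(d['p'],2)) for d in arm.tip_of('wrist','flask_b_mid')])
c,sn=np.cos(np.radians(156.2)),np.sin(np.radians(156.2))
for k in (0,60,-32): print(proj('wrist',np.array((474+k*c,-259.2+k*sn,14))))
cv2.imwrite('pics/c7.png',cv2.resize(cv2.imread('pics/sc6.png')[190:300,130:310],None,fx=3.5,fy=3.5,interpolation=2))
E
```

```text
15.275 [ 485.4 -263.9  212.6] 66.18650688051669 0.9985000530903331
[([171.2, 283.1], 0.96), ([120.2, 142.5], 0.64)]
[172.86979224 280.67738971]
[116.33974033 280.58471898]
[201.84425046 280.72969009]
```

View pics/w6.png

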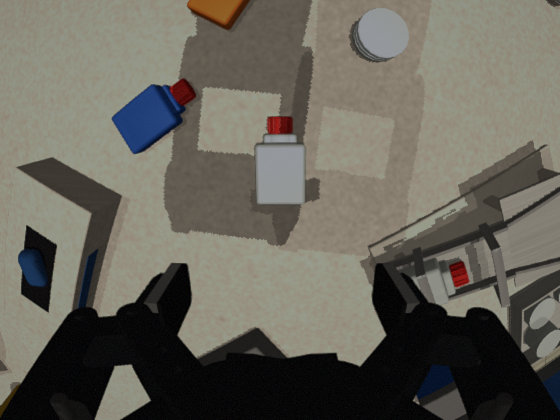

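View pics/c7.png

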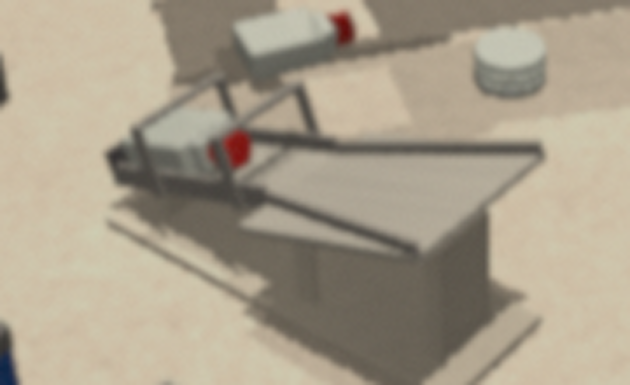

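Flask B (clear, cap at (125,280), pointing to the robot) lies centred under the jaws, with the blue look-alike at (118,147) well clear. Flask A rests at the stop. Next I descend and grip.

servo_tool:
  plan:
    - [0, 0, 0.5, 0]
    - [0, 0, 0.8, 0]
    - [0, 0, 0.8, 0]
    - [0, 0, 0.8, 0]
    - [0, 0, 0.6, 0]
    - [0, 0, 0.4, 0]
    - [0, 0, 0.15, 0]
    - [0, 0, 0, 0]

```text
time: 16.42
tool_pos: [485.6, -264.0, 10.4]
ee_rot: [[0.404, 0.915, 0.0], [0.915, -0.404, -0.0], [-0.0, 0.0, -1.0]]
contact_force: [-0.4, -0.4, -0.2]
opening: 1.0
```

servo_tool:
  plan:
    - [0, 0, 0, 0]
    - [0, 0, 0, 0]
    - [0, 0, 0, 0]
    - [0, 0, 0, 0]
    - [0, 0, 0, 0]
    - [0, 0, 0, 0]
  fingers: 1
  newtons: 25

```text
time: 17.18
tool_pos: [485.9, -264.1, 11.0]
ee_rot: [[0.403, 0.915, 0.001], [0.915, -0.403, -0.001], [-0.0, 0.001, -1.0]]
contact_force: [-1.6, -0.0, 7.4]
opening: 0.599
```

servo_tool:
  plan:
    - [0, 0, -0.4, 0]
    - [0, 0, -0.8, 0]
    - [0, 0, -0.9, 0]
    - [0, 0, -0.9, 0]
    - [0, 0, -0.6, 0]
    - [0, 0, 0, 1]
    - [0, 0, 0, 1]
    - [0, 0, 0, 1]
    - [0, 0, 0, 1]
    - [0, 0, 0, 1]
    - [0, 0, 0, 1]
    - [0, 0, 0, 1]
    - [0, 0, 0, 1]
    - [0, 0, 0, 1]
    - [0, 0, 0, 0]

```text
time: 19.05
tool_pos: [485.4, -263.8, 191.2]
ee_rot: [[0.997, 0.076, 0.001], [0.076, -0.997, -0.0], [0.001, 0.001, -1.0]]
contact_force: [-0.2, -0.4, -0.6]
opening: 0.598
```

servo_tool:
  plan:
    - [0.3, -0.48, 0, 0]
    - [0.48, -0.76, 0, 0]
    - [0.48, -0.76, 0, 0]
    - [0.48, -0.76, 0, 0]
    - [0.48, -0.76, 0, 0]
    - [0.48, -0.76, 0, 0]
    - [0.4, -0.64, 0, 0]
    - [0.24, -0.4, 0, 0]
    - [0, 0, 0, 0]
    - [0, 0, 0, 0]

```text
time: 20.3
tool_pos: [631.5, 13.3, 190.2]
ee_rot: [[0.997, 0.076, -0.0], [0.076, -0.997, -0.0], [-0.0, 0.0, -1.0]]
contact_force: [0.0, -0.7, -0.9]
opening: 0.599
```

```bash
python3 - <<'E'
from h import *
s=arm.sense();print(s['time'],np.round(s['tool_pos'],1),yaw(),s['opening'])
snap('wrist','w7')
E
```

```text
20.3 [631.5  13.3 190.2] 4.363916561065532 0.5993303043241789
```

View pics/w7.png

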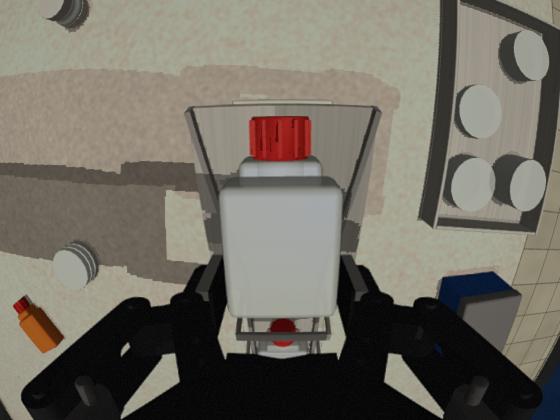

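Flask B is centred over the deck (cap at (138,280)), and A's cap shows below at (330,283). I'll lower it the same way.

servo_tool:
  plan:
    - [0.02, 0, 0.3, 0]
    - [0, 0, 0.4, 0]
    - [0, 0, 0.3, 0]
    - [0, 0, 0.06, 0]
    - [0, 0, 0, 0]
  newtons: 20

```text
time: 20.98
tool_pos: [632.8, 14.1, 137.0]
ee_rot: [[0.997, 0.076, -0.0], [0.076, -0.997, 0.0], [-0.0, -0.0, -1.0]]
contact_force: [-0.5, 0.8, 0.0]
opening: 0.604
```

servo_tool:
  plan:
    - [0, 0, 0.06, 0]
    - [0, 0, 0.06, 0]
    - [0, 0, 0.06, 0]
    - [0, 0, 0.06, 0]
    - [0, 0, 0.06, 0]
    - [0, 0, 0.06, 0]
    - [0, 0, 0.04, 0]
    - [0, 0, 0, 0]

```text
time: 21.98
tool_pos: [632.7, 14.1, 116.8]
ee_rot: [[0.997, 0.076, -0.0], [0.076, -0.997, 0.0], [-0.0, -0.0, -1.0]]
contact_force: [-0.4, -2.0, 2.4]
opening: 0.6
```

servo_tool:
  plan:
    - [0, 0, 0.03, 0]
    - [0, 0, 0.03, 0]
    - [0, 0, 0.02, 0]
    - [0, 0, 0, 0]

```text
time: 22.48
tool_pos: [633.0, 13.9, 113.3]
ee_rot: [[0.997, 0.076, 0.001], [0.076, -0.997, -0.0], [0.001, 0.0, -1.0]]
contact_force: [-0.1, -2.7, 6.1]
opening: 0.601
```

servo_tool:
  plan:
    - [0, 0, 0.03, 0]
    - [0, 0, 0, 0]

```text
time: 22.72
tool_pos: [633.0, 13.8, 111.8]
ee_rot: [[0.997, 0.076, 0.001], [0.076, -0.997, -0.0], [0.001, 0.0, -1.0]]
contact_force: [0.0, -2.1, 5.3]
opening: 0.604
```

servo_tool:
  plan:
    - [0, 0, 0.03, 0]
    - [0, 0, 0, 0]

```text
time: 22.98
tool_pos: [633.4, 13.7, 111.4]
ee_rot: [[0.997, 0.076, 0.002], [0.076, -0.997, -0.001], [0.002, 0.001, -1.0]]
contact_force: [0.0, -3.5, 12.9]
opening: 0.601
```

servo_tool:
  plan:
    - [0, 0, 0.02, 0]
    - [0, 0, 0, 0]

```text
time: 23.22
tool_pos: [633.8, 13.6, 111.3]
ee_rot: [[0.997, 0.076, 0.003], [0.076, -0.997, -0.001], [0.003, 0.001, -1.0]]
contact_force: [-1.9, -5.3, 18.1]
opening: 0.602
```

Seated. I'll ease off and release.

servo_tool:
  plan:
    - [0, 0, -0.03, 0]
    - [0, 0, 0, 0]

```text
time: 23.48
tool_pos: [633.2, 13.8, 111.4]
ee_rot: [[0.997, 0.076, 0.001], [0.076, -0.997, -0.0], [0.001, 0.0, -1.0]]
contact_force: [-0.5, -3.4, 8.8]
opening: 0.598
```

servo_tool:
  plan:
    - [0, 0, 0, 0]
    - [0, 0, 0, 0]
    - [0, 0, 0, 0]
    - [0, 0, 0, 0]
  fingers: -0.42

```text
time: 23.98
tool_pos: [632.7, 14.1, 110.4]
ee_rot: [[0.997, 0.076, -0.0], [0.076, -0.997, 0.0], [-0.0, -0.0, -1.0]]
contact_force: [0.4, 0.2, 0.8]
opening: 0.711
```

servo_tool:
  plan:
    - [0, 0, -0.4, 0]
    - [0, 0, -0.8, 0]
    - [0, 0, -0.8, 0]
    - [-0.6, 0, 0, 0]
    - [-0.8, 0, 0, 0]
    - [-0.6, 0, 0, 0]
    - [0, 0, 0, 0]
    - [0, 0, 0, 0]

```text
time: 24.98
tool_pos: [533.6, 6.5, 211.7]
ee_rot: [[0.997, 0.076, 0.002], [0.076, -0.997, -0.0], [0.002, 0.0, -1.0]]
contact_force: [0.3, 0.6, 0.5]
opening: 0.717
```

```bash
python3 - <<'E'
from h import *
s=arm.sense();print(s['time'],np.round(s['tool_pos'],1))
c=snap('scene','sc8'); w=snap('wrist','w8'); d=snap('side','s8')
cv2.imwrite('pics/c8.png',cv2.resize(c[190:300,130:310,::-1],None,fx=4,fy=4,interpolation=2))
cv2.imwrite('pics/d8.png',cv2.resize(d[140:260,180:330,::-1],None,fx=4,fy=4,interpolation=2))
a=np.radians(94.44);u=np.array([np.cos(a),np.sin(a),0]);p=np.radians(18)
X=np.cos(p)*u+np.array([0,0,np.sin(p)]);Z=np.array([0,0,1])*np.cos(p)-np.sin(p)*u;L=np.array([630.8,28.9,103.5])
for x in (92,124,184,156): 
  P=L+X*(x-235)+Z*14; print(x,[proj(k,P).round(1).tolist() for k in('scene','side')])
E
```

```text
24.975 [533.6   6.5 211.7]
92 [[233.0, 198.1], [181.6, 254.7]]
124 [[234.2, 207.4], [182.5, 247.1]]
184 [[236.6, 225.8], [184.3, 231.8]]
156 [[235.5, 217.0], [183.4, 239.1]]
```

View pics/c8.png

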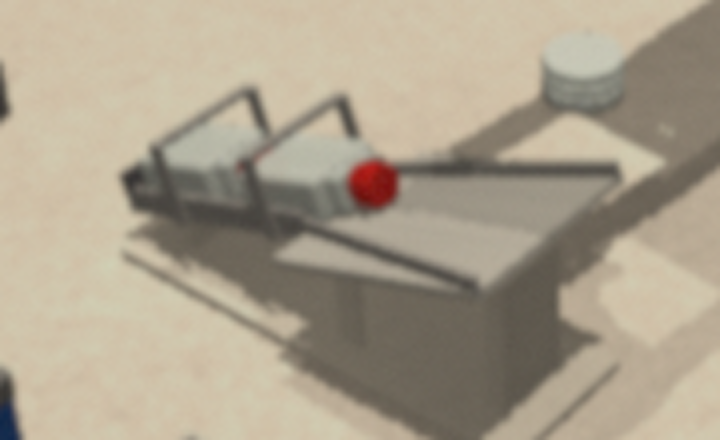

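View pics/d8.png

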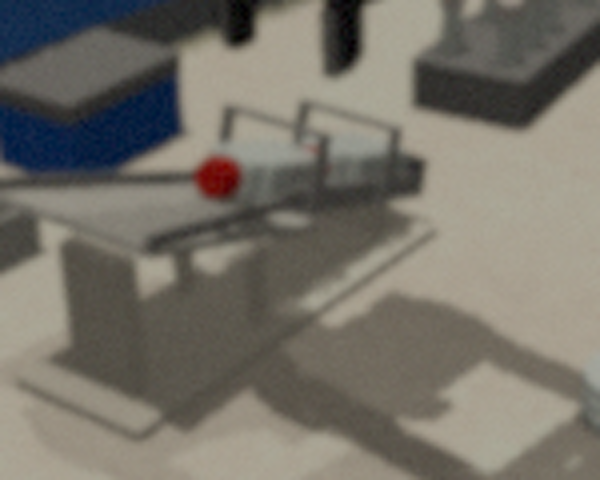

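View pics/w8.png

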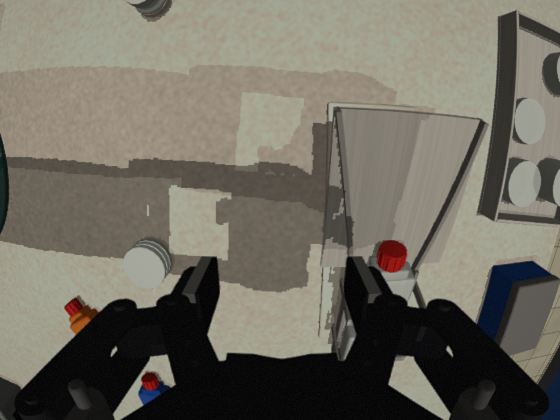

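servo_tool:
  plan:
    - [0, 0, -0.7, 0]
    - [0, 0, -0.7, 0]
    - [0.35, 0.67, 0, 0]
    - [0.35, 0.67, 0, 0]
    - [0.35, 0.67, 0, 0]
    - [0.35, 0.67, 0, 0]
    - [0.35, 0.67, 0, 0]
    - [0, 0, 0, 0]
    - [0, 0, 0, 0]
  fingers: -1

```text
time: 26.25
tool_pos: [633.2, -153.7, 280.1]
ee_rot: [[0.997, 0.076, -0.001], [0.076, -0.997, 0.0], [-0.001, -0.001, -1.0]]
contact_force: [-0.6, 0.2, -0.3]
opening: 1.001
```

```bash
python3 - <<'E'
from h import *
s=arm.sense();print(s['time'],np.round(s['tool_pos'],1))
w=snap('wrist','w9')
cv2.imwrite('pics/c9.png',cv2.resize(w[40:330,180:380,::-1],None,fx=2,fy=2,interpolation=2))
a=np.radians(94.44);u=np.array([np.cos(a),np.sin(a),0]);p=np.radians(18)
X=np.cos(p)*u+np.array([0,0,np.sin(p)]);Z=np.array([0,0,1])*np.cos(p)-np.sin(p)*u;L=np.array([630.8,28.9,103.5])
for x,z in ((0,22),(0,28),(64,28),(92,26.5),(92,28),(156,28),(184,26.5)):
  q=proj('wrist',L+X*(x-235)+Z*z); print(x,z,q.round(1),'crop',((q-[40,180])*2).round())
E
```

```text
26.25 [ 633.2 -153.7  280.1]
0 22 [218.4 291.5] crop [357. 223.]
0 28 [221.4 291.6] crop [363. 223.]
64 28 [173.8 292.7] crop [268. 225.]
92 26.5 [149.5 293.1] crop [219. 226.]
92 28 [150.1 293.1] crop [220. 226.]
156 28 [ 90.2 294.1] crop [100. 228.]
184 26.5 [ 61.7 294.4] crop [ 43. 229.]
```

View pics/c9.png

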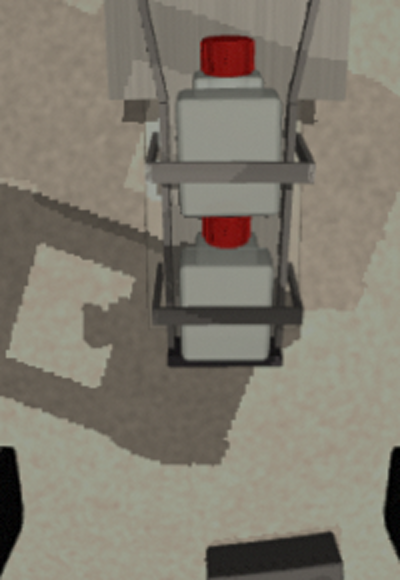

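Seen from above, flask A is against the stop (crop row 360, predicted 357–363). B's base touches A's cap (row 216, predicted 220), and B's cap end is at row 38 (predicted 43). Both lie flat with caps uphill, and the robot is clear.

```bash
python3 -c "
from h import *
print(arm.close_job())"
```

```text
the job is handed in; nothing more can be done
None
```

Both small clear flasks are in the chute, flat and caps uphill. Flask A rests against the stop, and flask B is right behind it with its base touching A's cap. I handed the job in at about 26 s of the 58 s allowed.

- **Method:** I set each flask down on the loading end, pressed it gently until it lay flat on the slope, then let it slide down by itself. The big flask and the blue and orange look-alikes were not touched.
- **Forces:** The highest wrist force reading was about 24 N, taken while pressing flask A flat on the deck.
- **Last checks:** The scene, side and overhead wrist pictures agree. The flask edges I measured in the overhead picture lie within about 3 pixels of where they should be. The arm was clear of everything when I handed in.
- **Disagreements:** The network found no chute loading point in one wrist picture where the flask hid it. I used my own fit of the chute corners there, and it matched the image to about 1 pixel. Nothing else failed or disagreed.

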